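Index the decorating wheel to its next hole

TASK

Turn the potter's decorating wheel on to its next index position so that the next side of the bowl can be painted: pull its spring plunger up by the knob, turn the wheel counter-clockwise (seen from above), and let the pin drop fully home in the very next hole, then let go. The next hole was moved by hand, so feel for it with the pin sliding lightly on the ring, never forcing the pin; keep the bowl upright in the middle of the wheel and leave the other things standing where they are.

Things in the scene. Friction and masses are not known exactly. Their poses are not given: they have to be found in the camera images.
- wheel_base: fixed base of an indexing decorating wheel; origin on the table on the wheel's upright axis, z up. A flat fixed aluminium index ring runs round it, 112 to 148 mm from the axis, its top 75 mm above the table, with holes 10.5 mm wide (along the circle) on a circle of 130 mm radius. The pin starts in the hole on the base's own -x side.
- start_hole (a point): mouth of the pin's starting hole, on the ring's top. The next hole counter-clockwise (from above) is in an adjustable part of the ring: it lies anywhere from 37 to 53 degrees on, about the axis, and no listed pose tells where; it can be felt with the pin, and seen as a slot in the ring. The hole after it is 40 degrees further.
- wheel (a joint): turn of the wheel-head, rad: 0 at the starting hole, growing counter-clockwise from above. Aluminium disc of 108 mm radius, top 96 mm above the table, with an ear 40 mm wide reaching out to 154 mm over the ring, which carries the plunger. With the pin lifted it turns with about 1 N at the knob and stays where it is left.
- plunger (a joint): lift of the spring plunger, m: 0 with the pin fully home (7 mm deep), about 0.007 with its tip on the ring between holes, 0.014 at its upper stop. Spring 6 N at 0, 9.5 N at 0.014. Let go between holes, the pin slides on the ring (about 4 N of push at the knob) and drops into a hole passed at up to 30 mm/s if nothing holds the knob up; the push then rises steeply.
- knob (a point): centre of the plunger's black knob, an upright cylinder 28 mm across, 32 mm tall, 130 mm from the wheel's axis, above the pin; this centre is 130 mm above the table with the pin home. It is pulled straight up and goes round with the wheel-head. Below it: a thin stem, a bush (19 mm across, top 108 mm above the table), the ear's top at 96 mm.
- pin: steel index pin of the plunger, 8 mm across with a round tip, under the ear; origin at its tip, 68 mm above the table when home. Pin and ring must not be forced together with more than 25 N, counting the 6 to 8 N of the spring while it rests on the ring.
- pot: unglazed clay bowl 84 mm across, 70 mm tall, standing loose on the middle of the wheel-head, its rim 167 mm above the table; origin at the centre of its underside
- glaze_jar: bystander: white glaze jar with black lid, 62 mm across, 80 mm tall, standing on the table about 210 mm from the wheel's axis on the side away from the knob; origin at the centre of its underside
- tile_stack: bystander: stack of four 50 mm square test tiles, 24 mm high, on the table about 210 mm from the wheel's axis; origin under its centre
- dropper: bystander: slim bottle with black cap, 34 mm across, 85 mm tall, on the table about 205 mm from the wheel's axis; origin under its centre
- water_bowl: bystander: bowl 120 mm across, 55 mm high, on the left; origin under its centre
- brush: bystander: paint brush 180 mm long lying on the table far left; origin under its middle
- slip_jar: bystander: clay-coloured jar with steel lid, 84 mm across, 115 mm tall, on the right; origin under its centre
- brush_mug: bystander: mug of brushes, 72 mm across, about 200 mm tall with the brushes, on the right; origin under its centre

How it is judged:
By the outcome, as a careful person would: the job done as asked, in the order asked, and still so for the second after the job is handed in, with the robot touching nothing.
It also fails if it takes over 54 s, if anything falls off the work surface, if the arm or the gripper's body presses on something with over 40 N, if the wrist force passes 120 N, or if a joint passes its speed limit or range.

ROBOT

A 7-joint arm with a two-finger parallel gripper is mounted at the origin on the work surface. World frame = base frame: x ahead of the robot, y to its left, z up, the work surface at z = 0. Lengths are in m, angles in degrees, forces in N, time in s.
With the tool pointing down it reaches from about 0.4 to 0.85 m from the base axis. Payload 10.4 kg.
Tool frame: the origin (TCP) lies at the centre of the arm's flange, where the gripper is bolted on; the fingertips stand 182 mm ahead of it and the grasp point (between the pads) lies 164 mm ahead of it (r.nose_length is the distance from the TCP to the fingertips, in m); z points along the fingers, y is the line along which they close (so a half turn about z gives the same grasp; the last joint's range is limited). The gripper opens to 87 mm and grips with 3 to 60 N. Pads are 19 mm wide; open, the fingers measure 117 mm over their backs; the gripper's body (75 mm by 190 mm) begins 51 mm behind the grasp point.
Start: joints at [74.507, 19.034, -3.707, 83.658, 1.238, 77.344, -5.071], TCP at [0.153, -0.606, 0.405] pointing down, gripper open.
Joint ranges: [-148.97, 148.97], [-28.65, 121.19], [-84.17, 76.75], [9.2, 138.47], [-72.65, 252.65], [3.7, 117.97], [-149.18, 149.18]. Speed limits (degrees/s): [127.2, 127.2, 159.86, 159.86, 180, 180, 180].

INTERFACE

Orientations are given as a 3x3 rotation matrix whose columns are the frame's x, y, z axes.
In Python, from workcell import read_state, imaging, r gives the robot as it stands.
- The arm moves only by the shell command python3 -m crank 'ROWS' [FORCE]. ROWS is text: rows parted by semicolons, each of 7 numbers parted by spaces: the turn, a rotation vector about the world's x, y, z in degrees, then the shift along the world's x, y, z in cm, then the opening, from 0 (shut) to 1 (fully open). A call has 1 to 12 rows; each row is the pose to reach, as a shift and turn from the pose commanded when the call began; what a row does not reach only later rows make up. A row lasts 1/12 s, in which the tool goes at most 41.7 mm and 7.16 degrees, less where a joint would pass 70% of its speed; a pose out of reach is approached as far as the arm can. A call with a gripper value outside its range is refused whole. The fingers move at their own pace and stop on an object; FORCE is the grip in N (left out, the last holds). Time passes only in rows, so rows that repeat a pose let the fingers close. It gives the time, the measured TCP pose, the force, the opening and the grip force at its end, in the units of the state.
- read_state(): the state, without advancing time (a new reading comes with each control period).
- imaging.read_camera(name): name is "side" or "top"; returns the picture (400x640x3 uint8, red, green, blue); there is no depth.
- imaging.camera_model(name): a dict with "fx", "fy", "cx", "cy" (pixels), "rvec" (rotation vector, rad) and "tvec" (3), from world to camera coordinates, as OpenCV has them. Camera axes: x right, y down, z forward; pixel columns grow to the right and rows downward; lengths in m; the calibration is good to about 2 mm. A picture is of the moment at which its call begins. camera_model takes no time and is no camera call.
- r.finish_job(): hands the job in; it is judged then, once.
The state is a dict: "clock": time; "joint_pos": joint angles; "qvel": joint speeds; "tau": joint torques, N m; "ee_pos": TCP position; "eef_rot": TCP orientation; "contact_force": force on the tool from outside, world axes, zero at the start; "moment": the same for the moment, N m; "grip_width": opening from 0.0 (shut) to 1.0 (fully open); "grasp_force": force on a finger pad.
Only numpy, scipy, OpenCV 4.12 (cv2) and the standard library are available. Lean on these libraries where they do the work, as an engineer would, in place of code of your own. Each camera call takes 0.05 s, during which the arm holds its last target. There are 200 camera calls.

## Working session

There is one attempt and no reset: what is moved stays moved. The work goes in short steps, Python scripts to look and compute and a shell command to move; the robot and the scene stay as the last step left them, time stands still between calls to the robot, and variables do not carry over. Pictures are saved under pics/ and viewed, at most 10 in all, crops included, and the job is handed in when it is done.

```bash
mkdir -p pics; python3 - <<'E'
from workcell import read_state, imaging, r
import cv2
for n in("top","side"):
    cv2.imwrite(f"pics/{n}0.png",imaging.read_camera(n)[:,:,::-1]); print(n,imaging.camera_model(n))
s=read_state();print(s)
E
```

```text
top {'fx': 487.2770145170936, 'fy': 487.2770145170936, 'cx': 325.04112700590554, 'cy': 199.6625846462835, 'rvec': array([ 2.14839004, -2.1674415 ,  0.1363179 ]), 'tvec': array([-0.0259296 ,  0.56972054,  1.65008017])}
side {'fx': 362.1189756477855, 'fy': 362.1189756477855, 'cx': 326.7532126147888, 'cy': 194.39582755861008, 'rvec': array([ 2.29866787, -0.05453984,  0.01181382]), 'tvec': array([-0.55338982,  0.08583215,  1.40789247])}
{'clock': 0.1, 'joint_pos': array([74.50810095, 19.06696881, -3.70530983, 83.69997151,  1.23732968,
       77.34346069, -5.06954402]), 'qvel': array([ 0.01598042, -0.16815734, -0.03506324, -0.16590183, -0.00749724,
        0.06711897, -0.00282081]), 'tau': array([ 1.45974063e-03, -6.24552655e+01,  2.46927794e-02, -3.90723753e+01,
       -6.14782283e-02,  3.65536648e-02,  3.85859289e-05]), 'ee_pos': array([ 0.15324947, -0.60580354,  0.40405856]), 'eef_rot': array([[ 9.69455882e-01,  2.45265496e-01, -3.60931057e-04],
       [ 2.45265754e-01, -9.69455168e-01,  1.17784029e-03],
       [-6.10228960e-05, -1.23038822e-03, -9.99999241e-01]]), 'contact_force': array([ 0.2258339 ,  0.73925658, -0.01171207]), 'moment': array([0.01033588, 0.00988759, 0.0213047 ]), 'grasp_force': 0.0, 'grip_width': 1.00364638798577}
```

View pics/top0.png

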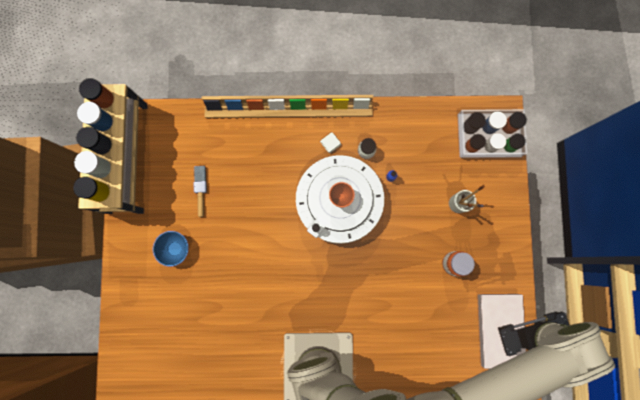

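View pics/side0.png

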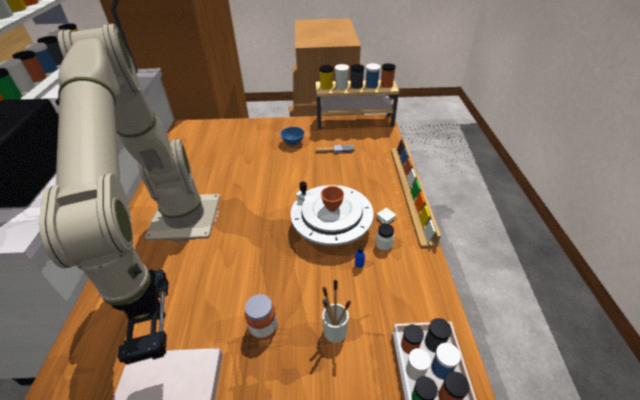

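The wheel centre is near top pixel (340,199) and side (332,213). The knob is near top (316,228) and side (303,187). The glaze jar, tiles and dropper stand beyond the wheel. Next I'll enlarge the wheel in both views.

```bash
python3 - <<'E'
import cv2,numpy as np
a=cv2.resize(cv2.imread("pics/top0.png")[150:250,290:390],(600,600),interpolation=cv2.INTER_CUBIC)
cv2.imwrite("pics/c1.png",a)
b=cv2.resize(cv2.imread("pics/side0.png")[170:260,280:400],(800,600),interpolation=cv2.INTER_CUBIC)
cv2.imwrite("pics/c2.png",b)
E
```

```text
(no output)
```

View pics/c1.png

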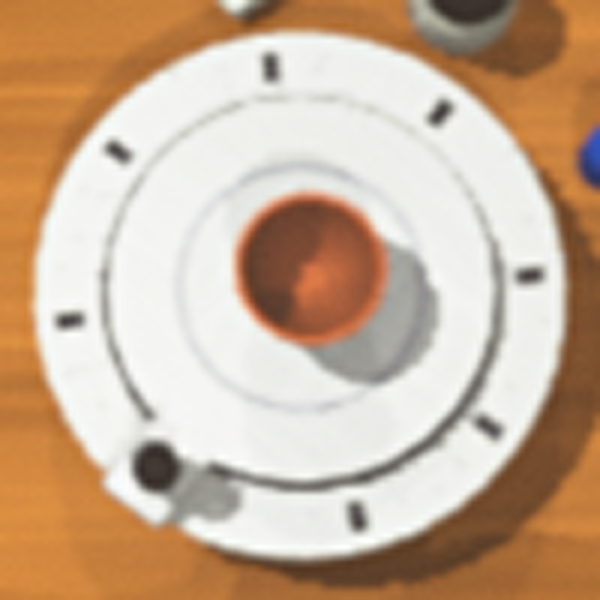

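View pics/c2.png

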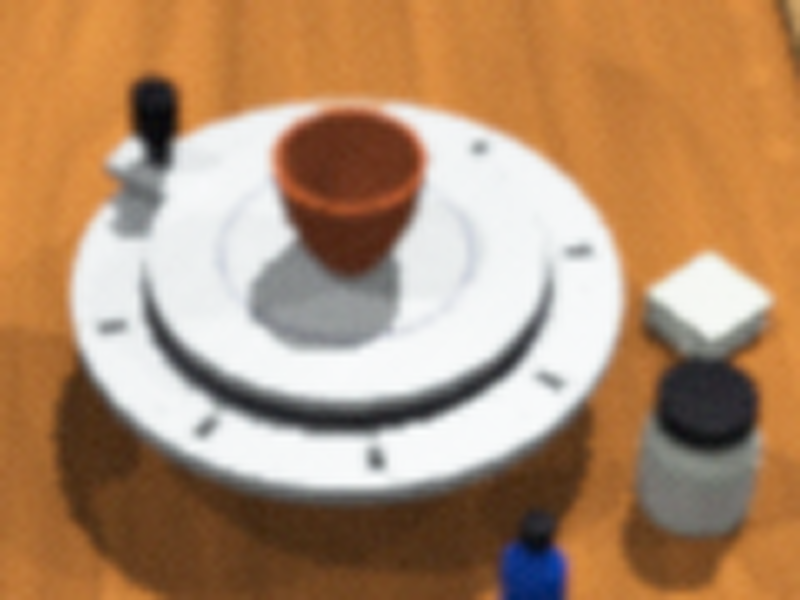

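The crops show seven slots. The knob is at crop pixel (156,467) in the top view. The next slot counter-clockwise from it is at (357,517). The side crop shows the knob top at about (153,85).

```bash
cat > h.py <<'E'
import numpy as np,cv2
from workcell import imaging,read_state,r
def ray(n,u,v):
    m=imaging.camera_model(n);R=cv2.Rodrigues(m["rvec"])[0]
    d=R.T@np.array([(u-m["cx"])/m["fx"],(v-m["cy"])/m["fy"],1]);return -R.T@m["tvec"],d
def onz(n,u,v,z):
    c,d=ray(n,u,v);return (c+d*(z-c[2])/d[2])[:2]
E
python3 - <<'E'
from h import *
from scipy.optimize import least_squares as ls
t=[(357,517),(488,427),(530,274),(440,112),(270,68),(118,151),(69,320)]
s=[(480,147),(578,250),(551,380),(376,458),(206,426),(112,325)]
f=lambda u,v:(290+(u+.5)/6-.5,150+(v+.5)/6-.5); g=lambda u,v:(280+u/6.667-.43,170+v/6.667-.43)
P=np.array([onz("top",*f(*p),.075) for p in t]);Q=np.array([onz("side",*g(*p),.075) for p in s])
for n,X,k in(("top",P,onz("top",*f(156,467),.146)),("side",Q,onz("side",*g(155,85),.146))):
    o=ls(lambda c:np.hypot(*(X-c[:2]).T)-c[2],[.7,0,.13]).x
    print(n,o,"slots",np.degrees(np.arctan2(*(X-o[:2]).T[::-1])).round(1),"knob",k,np.hypot(*(k-o[:2])),np.degrees(np.arctan2(*(k-o[:2])[::-1])))
print(onz("top",*f(312,268),.167))
E
```

```text
top [ 0.56870803 -0.07962834  0.13028152] slots [-166.4 -126.3  -85.9  -38.4    6.7   51.2   96.4] knob [4.66194010e-01 4.29215772e-04] 0.13007050598306855 142.0122078455631
side [ 0.56861469 -0.07667796  0.13088292] slots [  51.1    6.3  -38.8  -86.5 -126.4 -166.6] knob [0.46770077 0.00677675] 0.13095155437745126 140.40962474249886
[ 0.56996874 -0.08361213]
```

```bash
python3 -m crank '0 0 7 2 3 0 1; 0 0 14 5 6 0 1; 0 0 21 7.5 9 0 1; 0 0 28 10 12 0 1; 0 0 35 12.5 15.5 0 1; 0 0 42 15 19 0 1; 0 0 49 17 22.5 0 1; 0 0 56 19 26 0 1; 0 0 63 21 29.5 0 1; 0 0 70 23 33 0 1; 0 0 77 25 36.5 0 1; 0 0 84 26.5 40 0 1'
```

```text
clock: 1.1
ee_pos: [0.4191, -0.2038, 0.4047]
eef_rot: [[-0.149, 0.989, 0.0], [0.989, 0.149, -0.0], [-0.0, 0.0, -1.0]]
contact_force: [0.9, -0.3, -0.6]
grip_width: 0.998
grasp_force: 0.0
```

```bash
python3 -m crank '0 0 7 1 3.5 0 1; 0 0 14 2 7 0 1; 0 0 21 3 10.5 0 1; 0 0 28 3.8 14 -1 1; 0 0 35 4.5 17.5 -2 1; 0 0 42 4.9 20.5 -3 1; 0 0 43 4.9 20.9 -4 0.8; 0 0 43 4.9 20.9 -4.5 0.8; 0 0 43 4.9 20.9 -4.5 0.8; 0 0 43 4.9 20.9 -4.5 0.8'
python3 - <<'E'
from h import *
im=imaging.read_camera("side");a=cv2.resize(im[130:220,260:380,::-1],(800,600),interpolation=cv2.INTER_CUBIC);cv2.imwrite("pics/s1.png",a)
im=imaging.read_camera("top");a=cv2.resize(im[170:260,270:390,::-1],(800,600),interpolation=cv2.INTER_CUBIC);cv2.imwrite("pics/t1.png",a)
print(read_state()["joint_pos"])
E
```

```text
clock: 1.93
ee_pos: [0.4672, 0.0016, 0.3597]
eef_rot: [[-0.777, 0.629, -0.001], [0.629, 0.777, -0.0], [0.0, -0.001, -1.0]]
contact_force: [0.2, -0.0, 0.4]
grip_width: 0.823
grasp_force: 0.0
[ 37.91299693   3.93912689 -44.64814041 108.11021487   2.98227102
  69.08580418  43.27168609]
```

View pics/s1.png

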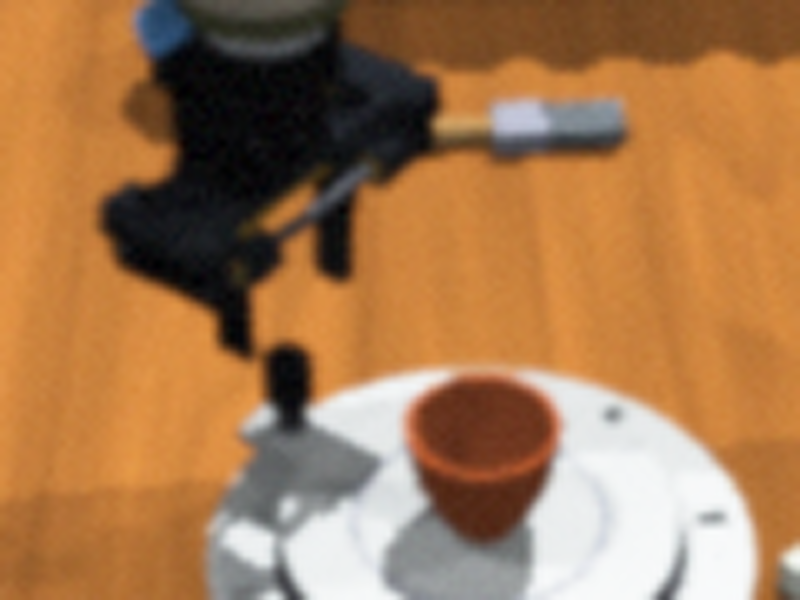

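The fingers straddle the knob: tips at (235,350) and (333,275), knob top at (288,350). I'll go down and close lightly.

```bash
python3 -m crank '0 0 0 0 0 -2.5 0.8; 0 0 0 0 0 -5 0.8; 0 0 0 0 0 -6.2 0.8; 0 0 0 0 0 -6.2 0.5; 0 0 0 0 0 -6.2 0.45; 0 0 0 0 0 -6.2 0.35; 0 0 0 0 0 -6.2 0.3; 0 0 0 0 0 -6.2 0.3; 0 0 0 0 0 -6.2 0.3; 0 0 0 0 0 -6.2 0.3' 5
```

```text
clock: 2.87
ee_pos: [0.4674, 0.0031, 0.2982]
eef_rot: [[-0.779, 0.627, 0.001], [0.627, 0.779, -0.0], [-0.001, 0.0, -1.0]]
contact_force: [0.2, 0.0, 0.4]
grip_width: 0.365
grasp_force: 0.0
```

```bash
python3 -m crank '0 0 0 0 0 0 0.25; 0 0 0 0 0 0 0.25; 0 0 0 0 0 0 0.25;0 0 0 0 0 0 0.25' 5
```

```text
clock: 3.2
ee_pos: [0.4674, 0.0031, 0.298]
eef_rot: [[-0.779, 0.627, 0.0], [0.627, 0.779, -0.0], [-0.0, 0.0, -1.0]]
contact_force: [-1.2, 0.4, 3.8]
grip_width: 0.32
grasp_force: 5.0
```

```bash
python3 -m crank '0 0 0 0 0 0 0.2; 0 0 0 0 0 0 0.2; 0 0 0 0 0 0.3 0.2; 0 0 0 0 0 0.6 0.2; 0 0 0 0 0 0.9 0.2; 0 0 0 0 0 1.15 0.2; 0 0 0 0 0 1.15 0.2; 0 0 0 0 0 1.15 0.2' 30
```

```text
clock: 3.87
ee_pos: [0.4672, 0.0029, 0.3091]
eef_rot: [[-0.779, 0.627, -0.0], [0.627, 0.779, -0.0], [0.0, -0.0, -1.0]]
contact_force: [2.4, -2.6, -8.8]
grip_width: 0.317
grasp_force: 30.0
```

```bash
python3 -c "
import numpy as np
for t in list(range(0,37,3))+list(range(36,61,1)):
  a=np.radians(141.4);b=a+np.radians(t);print(t,(13*(np.cos(b)-np.cos(a))).round(2),(13*(np.sin(b)-np.sin(a))).round(2))"
```

```text
0 0.0 0.0
3 -0.41 -0.54
6 -0.79 -1.11
9 -1.14 -1.69
12 -1.46 -2.29
15 -1.75 -2.91
18 -2.01 -3.54
21 -2.23 -4.18
24 -2.42 -4.83
27 -2.57 -5.5
30 -2.69 -6.17
33 -2.78 -6.84
36 -2.83 -7.52
36 -2.83 -7.52
37 -2.84 -7.75
38 -2.84 -7.97
39 -2.84 -8.2
40 -2.84 -8.43
41 -2.83 -8.65
42 -2.82 -8.88
43 -2.8 -9.11
44 -2.78 -9.33
45 -2.76 -9.56
46 -2.73 -9.78
47 -2.7 -10.01
48 -2.67 -10.23
49 -2.63 -10.46
50 -2.58 -10.68
51 -2.54 -10.9
52 -2.49 -11.12
53 -2.43 -11.34
54 -2.37 -11.56
55 -2.31 -11.78
56 -2.25 -12.0
57 -2.18 -12.21
58 -2.1 -12.43
59 -2.02 -12.64
60 -1.94 -12.85
```

```bash
python3 -m crank '0 0 1 -0.14 -0.18 0 0.2; 0 0 3 -0.41 -0.54 0 0.2; 0 0 6 -0.79 -1.11 0 0.2; 0 0 9 -1.14 -1.69 0 0.2; 0 0 12 -1.46 -2.29 0 0.2; 0 0 14 -1.65 -2.7 0 0.2; 0 0 15 -1.75 -2.91 0 0.2; 0 0 15 -1.75 -2.91 0 0.2' 30
```

```text
clock: 4.53
ee_pos: [0.4495, -0.0263, 0.3091]
eef_rot: [[-0.915, 0.403, -0.001], [0.403, 0.915, -0.0], [0.0, -0.0, -1.0]]
contact_force: [2.3, -1.5, -10.2]
grip_width: 0.31
grasp_force: 30.0
```

```bash
python3 -m crank '0 0 1 -0.09 -0.21 0 0.2; 0 0 3 -0.26 -0.63 0 0.2; 0 0 6 -0.48 -1.27 0 0.2; 0 0 9 -0.67 -1.92 0 0.2; 0 0 12 -0.82 -2.59 0 0.2; 0 0 15 -0.94 -3.26 0 0.2; 0 0 17 -1 -3.7 0 0.2; 0 0 18 -1.03 -3.93 0 0.2; 0 0 18 -1.03 -3.93 0 0.2; 0 0 18 -1.03 -3.93 -0.2 0.2; 0 0 18 -1.03 -3.93 -0.4 0.2; 0 0 18 -1.03 -3.93 -0.4 0.2' 30
```

```text
clock: 5.53
ee_pos: [0.4394, -0.065, 0.305]
eef_rot: [[-0.995, 0.101, -0.001], [0.101, 0.995, 0.0], [0.001, 0.0, -1.0]]
contact_force: [-2.5, -1.4, -5.5]
grip_width: 0.314
grasp_force: 30.0
```

```bash
python3 -m crank '0 0 0 0 0 -0.1 0.2; 0 0 0 0 0 -0.1 0.3; 0 0 0 0 0 -0.1 0.42; 0 0 0 0 0 -0.1 0.42; 0 0 0 0 0 -0.1 0.42; 0 0 0 0 0 -0.1 0.42' 10
```

```text
clock: 6.03
ee_pos: [0.4398, -0.0653, 0.3047]
eef_rot: [[-0.995, 0.101, 0.001], [0.101, 0.995, -0.0], [-0.001, 0.0, -1.0]]
contact_force: [0.5, 0.4, -0.0]
grip_width: 0.413
grasp_force: 0.0
```

```bash
python3 -m crank '0 0 0.7 -0.01 -0.16 0 0.42; 0 0 1.4 -0.03 -0.32 0 0.42; 0 0 2 -0.04 -0.45 0 0.42; 0 0 2.6 -0.04 -0.59 0 0.42; 0 0 3.2 -0.05 -0.73 0 0.42; 0 0 3.8 -0.06 -0.86 0 0.42; 0 0 4.4 -0.06 -1 0 0.42; 0 0 5 -0.06 -1.13 0 0.42; 0 0 5.5 -0.06 -1.25 0 0.42; 0 0 6 -0.06 -1.36 0 0.42; 0 0 6.5 -0.06 -1.48 0 0.42; 0 0 7 -0.06 -1.59 0 0.42'
```

```text
clock: 7.03
ee_pos: [0.4392, -0.08, 0.3043]
eef_rot: [[-1.0, -0.023, 0.0], [-0.023, 1.0, 0.002], [-0.0, 0.002, -1.0]]
contact_force: [0.8, 5.9, 0.9]
grip_width: 0.42
grasp_force: 3.4
```

```bash
python3 -m crank '0 0 0.6 0 -0.14 0 0.42; 0 0 1.2 0.01 -0.27 0 0.42; 0 0 1.8 0.02 -0.41 0 0.42; 0 0 2.4 0.03 -0.54 0 0.42; 0 0 3 0.04 -0.68 0 0.42'
```

```text
clock: 7.45
ee_pos: [0.4395, -0.0869, 0.3043]
eef_rot: [[-0.997, -0.076, -0.0], [-0.076, 0.997, 0.002], [-0.0, 0.002, -1.0]]
contact_force: [-0.5, 8.9, 2.5]
grip_width: 0.422
grasp_force: 4.1
```

```bash
python3 -m crank '0 0 0.6 0.01 -0.14 0 0.42; 0 0 1.2 0.02 -0.27 0 0.42; 0 0 1.8 0.04 -0.4 0 0.42; 0 0 2.4 0.05 -0.54 0 0.42; 0 0 3 0.07 -0.67 0 0.42'
```

```text
clock: 7.87
ee_pos: [0.4402, -0.093, 0.3044]
eef_rot: [[-0.992, -0.128, -0.0], [-0.128, 0.992, 0.003], [-0.0, 0.003, -1.0]]
contact_force: [-2.1, 9.9, 4.0]
grip_width: 0.42
grasp_force: 4.5
```

```bash
python3 - <<'E'
from h import *
im=imaging.read_camera("side");a=cv2.resize(im[150:240,265:385,::-1],(800,600),interpolation=cv2.INTER_CUBIC);cv2.imwrite("pics/s2.png",a)
s=read_state();print(s["contact_force"],s["moment"],s["ee_pos"])
E
```

```text
[-1.7236157   5.29471372  3.1842379 ] [1.44236653 0.23098347 0.02241284] [ 0.44018779 -0.09344239  0.30443113]
```

View pics/s2.png

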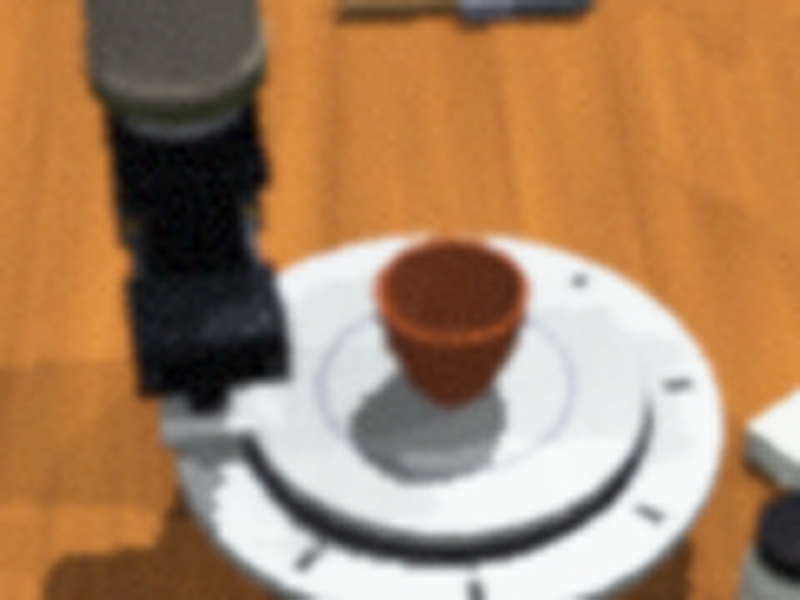

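The side view shows the ear near (205,425), going round with the gripper, and the bowl still central. The force settles to about 5 N, so the pin is still sliding. I'll carry on, a little slower.

```bash
python3 -m crank '0 0 0.5 0.01 -0.11 0 0.42; 0 0 1 0.03 -0.22 0 0.42; 0 0 1.5 0.05 -0.34 0 0.42; 0 0 2 0.06 -0.45 0 0.42; 0 0 2.5 0.08 -0.57 0 0.42; 0 0 3 0.1 -0.68 0 0.42'
```

```text
clock: 8.42
ee_pos: [0.4411, -0.1004, 0.3044]
eef_rot: [[-0.984, -0.179, -0.0], [-0.179, 0.984, 0.002], [0.0, 0.002, -1.0]]
contact_force: [-1.8, 7.2, 5.5]
grip_width: 0.419
grasp_force: 3.2
```

```bash
python3 -m crank '0 0 0.5 0.02 -0.11 0 0.42; 0 0 1 0.05 -0.22 0 0.42; 0 0 1.5 0.07 -0.33 0 0.42; 0 0 2 0.09 -0.44 0 0.42'
```

```text
clock: 8.75
ee_pos: [0.442, -0.1049, 0.3044]
eef_rot: [[-0.977, -0.213, -0.0], [-0.213, 0.977, 0.002], [0.0, 0.002, -1.0]]
contact_force: [-2.1, 6.6, 5.0]
grip_width: 0.419
grasp_force: 3.5
```

```bash
python3 -m crank '0 0 0.4 0.02 -0.09 0.05 0.42; 0 0 0.8 0.04 -0.18 0.1 0.42; 0 0 1.2 0.06 -0.26 0.1 0.42; 0 0 1.6 0.08 -0.35 0.1 0.42'
```

```text
clock: 9.08
ee_pos: [0.4427, -0.1099, 0.3053]
eef_rot: [[-0.971, -0.239, 0.0], [-0.239, 0.971, -0.001], [-0.0, -0.001, -1.0]]
contact_force: [0.2, -0.4, 0.0]
grip_width: 0.419
grasp_force: 0.0
```

```bash
python3 -m crank '0 0 0.4 0.02 -0.09 0 0.42; 0 0 0.8 0.05 -0.17 0 0.42'
```

```text
clock: 9.25
ee_pos: [0.4432, -0.1116, 0.3054]
eef_rot: [[-0.968, -0.252, 0.0], [-0.252, 0.968, -0.0], [-0.0, -0.0, -1.0]]
contact_force: [-0.5, 1.1, 0.1]
grip_width: 0.419
grasp_force: 0.5
```

```bash
python3 -m crank '0 0 0.4 0.02 -0.09 0 0.42; 0 0 0.4 0.02 -0.09 0 0.42'
```

```text
clock: 9.42
ee_pos: [0.4435, -0.1123, 0.3053]
eef_rot: [[-0.966, -0.259, 0.0], [-0.259, 0.966, 0.0], [-0.0, 0.0, -1.0]]
contact_force: [-0.3, 0.5, 0.0]
grip_width: 0.419
grasp_force: 0.0
```

```bash
python3 -m crank '0 0 0.4 0.02 -0.08 0 0.42; 0 0 0.4 0.02 -0.08 0 0.42'
```

```text
clock: 9.58
ee_pos: [0.4436, -0.1129, 0.3053]
eef_rot: [[-0.964, -0.266, 0.0], [-0.266, 0.964, 0.0], [-0.0, 0.0, -1.0]]
contact_force: [-0.9, 0.6, 0.1]
grip_width: 0.421
grasp_force: 0.1
```

```bash
python3 -m crank '0 0 0.4 0.02 -0.08 0 0.42; 0 0 0.4 0.02 -0.08 0 0.42'
```

```text
clock: 9.75
ee_pos: [0.4439, -0.1137, 0.3053]
eef_rot: [[-0.962, -0.273, 0.0], [-0.273, 0.962, 0.0], [-0.0, 0.0, -1.0]]
contact_force: [0.7, 1.0, -0.1]
grip_width: 0.425
grasp_force: 0.2
```

```bash
python3 -m crank '0 0 0.4 0.02 -0.08 0 0.42; 0 0 0.4 0.02 -0.08 0 0.42'
```

```text
clock: 9.92
ee_pos: [0.4441, -0.1142, 0.3053]
eef_rot: [[-0.96, -0.28, -0.0], [-0.28, 0.96, 0.001], [-0.0, 0.001, -1.0]]
contact_force: [-0.4, 2.2, 1.3]
grip_width: 0.42
grasp_force: 1.2
```

```bash
python3 -m crank '0 0 0.4 0.02 -0.09 0 0.42; 0 0 0.4 0.02 -0.09 0 0.42; 0 0 0.4 0.02 -0.09 0 0.42'
```

```text
clock: 10.17
ee_pos: [0.4443, -0.1146, 0.3053]
eef_rot: [[-0.958, -0.287, -0.0], [-0.287, 0.958, 0.001], [-0.0, 0.001, -1.0]]
contact_force: [-0.6, 5.2, 2.4]
grip_width: 0.425
grasp_force: 2.8
```

```bash
python3 -m crank '0 0 0.2 0.03 -0.1 0 0.42; 0 0 0.2 0.03 -0.1 0 0.42; 0 0 0.2 0.03 -0.1 0 0.42'
```

```text
clock: 10.42
ee_pos: [0.4445, -0.115, 0.3053]
eef_rot: [[-0.957, -0.291, -0.001], [-0.291, 0.957, 0.002], [0.0, 0.002, -1.0]]
contact_force: [-0.8, 8.5, 4.1]
grip_width: 0.421
grasp_force: 4.3
```

The push rose steeply to 8.5 N and held, after a stretch of only about 1 N. That fits a pin seated in the hole, so I'll back off, open, rise clear and check.

```bash
python3 -m crank '0 0 0 -0.1 0.3 0 0.42; 0 0 0 -0.18 0.6 0 0.42; 0 0 0 -0.18 0.6 0 0.7; 0 0 0 -0.18 0.6 0 0.9; 0 0 0 -0.18 0.6 0 0.9; 0 0 0 -0.18 0.6 1 0.9; 0 0 0 -0.18 0.6 4 0.9; 0 0 0 -0.18 0.6 7 0.9; 0 0 0 -3 0.6 10 0.9; 0 0 0 -3 -3.5 13 0.9; 0 0 0 -3 -7.5 13 0.9; 0 0 0 -3 -11.5 13 0.9'
python3 -m crank '0 0 0 0 -4 0 0.9; 0 0 0 -2 -8 0 0.9; 0 0 0 -4 -12 0 0.9; 0 0 0 -4 -15 0 0.9; 0 0 0 -4 -15 0 0.9'
python3 - <<'E'
from h import *
A=imaging.read_camera("side");B=imaging.read_camera("top")
cv2.imwrite("pics/fs.png",A[:,:,::-1]);cv2.imwrite("pics/ft.png",B[:,:,::-1])
a=cv2.resize(A[170:260,280:400,::-1],(800,600),interpolation=cv2.INTER_CUBIC);b=cv2.resize(B[150:250,290:390,::-1],(600,600),interpolation=cv2.INTER_CUBIC)
cv2.imwrite("pics/fsc.png",a);cv2.imwrite("pics/ftc.png",b)
E
```

```text
clock: 11.42
ee_pos: [0.4143, -0.2279, 0.4392]
eef_rot: [[-0.957, -0.29, 0.004], [-0.29, 0.957, -0.005], [-0.003, -0.006, -1.0]]
contact_force: [1.7, -0.9, 0.9]
grip_width: 0.894
grasp_force: 0.0
clock: 11.83
ee_pos: [0.3707, -0.384, 0.4351]
eef_rot: [[-0.96, -0.28, -0.001], [-0.28, 0.96, -0.001], [0.001, -0.001, -1.0]]
contact_force: [0.1, 0.1, 0.2]
grip_width: 0.901
grasp_force: 0.0
```

View pics/ftc.png

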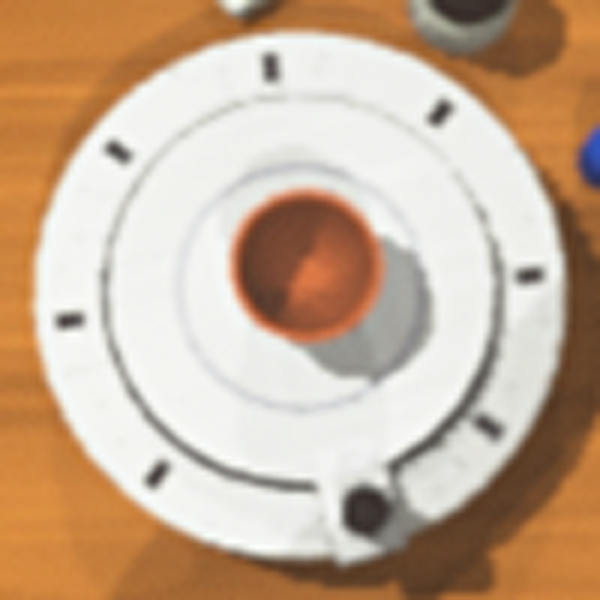

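View pics/fsc.png

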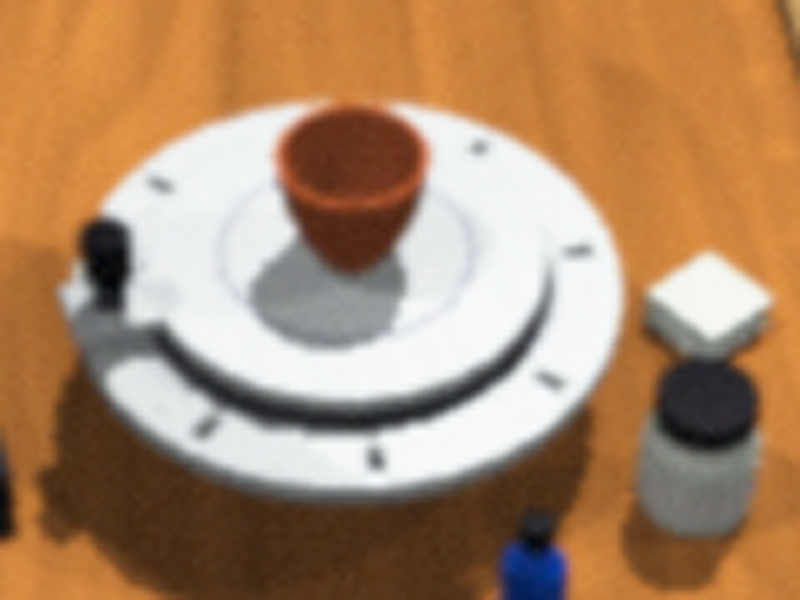

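Top crop: the knob is now at (367,509), over where the target slot was (357,517). The start slot is open at (158,474) and the bowl is central. Side crop: the knob is at about (107,255). I'll check the knob's height by triangulating, using the start as reference.

```bash
python3 - <<'E'
from h import *
from scipy.optimize import least_squares as ls
def blob(f,box):
    x0,y0,x1,y1=box;g=cv2.cvtColor(cv2.imread(f),cv2.COLOR_BGR2GRAY)[y0:y1,x0:x1].astype(float)
    w=np.clip(90-g,0,60);Y,X=np.mgrid[y0:y1,x0:x1];return (w*X).sum()/w.sum(),(w*Y).sum()/w.sum(),w.sum()/60
f=lambda u,v:(290+u/6,150+v/6); g=lambda u,v:(280+u/6.667,170+v/6.667)
def bx(c,h,k): return [int(round(v)) for v in(c[0]-h,c[1]-k,c[0]+h+1,c[1]+k+1)]
for name,tf,sf,tc,sc in(("start","top0","side0",f(156,467),g(153,110)),("end","ft","fs",f(367,509),g(105,255))):
    t=blob(f"pics/{tf}.png",bx(tc,5,5));s=blob(f"pics/{sf}.png",bx(sc,5,6))
    A=[];b=[]
    for n,p in(("top",t),("side",s)):
        c,d=ray(n,*p[:2]);d/=np.linalg.norm(d);M=np.eye(3)-np.outer(d,d);A.append(M);b.append(M@c)
    X=np.linalg.lstsq(np.vstack(A),np.hstack(b),rcond=None)[0]
    v=X[:2]-[.5687,-.0785];print(name,X.round(4),np.hypot(*v).round(4),np.degrees(np.arctan2(*v[::-1])).round(2)%360,t,s)
    # vertical extent of knob in side view
    im=cv2.cvtColor(cv2.imread(f"pics/{sf}.png"),cv2.COLOR_BGR2GRAY);x=int(round(s[0]));print(im[int(s[1])-8:int(s[1])+12,x-1:x+2].mean(1).astype(int))
E
```

```text
start [0.4669 0.0005 0.1302] 0.1289 142.18 (np.float64(315.6426146010187), np.float64(227.50084889643463), np.float64(19.633333333333333)) (np.float64(302.7960012496095), np.float64(186.7238363011559), np.float64(53.35))
[144 146 135  99  51  28  31  27  18  10  12  12  14  25  40  47  72 119
 151 156]
end [ 0.442  -0.1126  0.1297] 0.1312 195.05 (np.float64(350.6381832178599), np.float64(234.86066204772902), np.float64(21.65)) (np.float64(295.3740612362796), np.float64(208.36106296938186), np.float64(57.7))
[193 191 140  64  29  30  29  22  13  11  10  16  22  43  47  47  70 104
 115 117]
```

```bash
python3 -c "
from workcell import r;print(r.finish_job())"
```

```text
the job is handed in; nothing more can be done
None
```

The wheel is turned about 52–53° counter-clockwise into the very next hole, and the job is handed in at about 12 s. The pin looks fully home: the knob sits at 129.7 mm, against 130.2 mm at the start. The bowl is upright and central, the robot is clear, and no other object was touched.

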